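Gauge the plate feeder's gate

ROBOT

A 6-joint arm with a two-finger parallel gripper is mounted at the origin on a cart in front of the work surface, level with it; the furniture and walls round the work are solid. World frame = base frame: x ahead of the robot, y to its left, z up, the work surface at z = 0. Lengths are in mm, angles in rad, forces in N, time in s.
With the tool pointing down it reaches from about 250 to 725 mm from the base axis. Payload 9.7 kg.
Tool frame: the origin (TCP) lies at the centre of the arm's flange, where the gripper is bolted on; the fingertips stand 173 mm ahead of it and the grasp point (between the pads) lies 155 mm ahead of it; z points along the fingers, y is the line along which they close (so a half turn about z gives the same grasp; the last joint's range is limited). The gripper opens to 85 mm and grips with 20 to 120 N. Pads are 22 mm wide; open, the fingers measure 114 mm over their backs; the gripper's body (76 mm by 85 mm) begins 54 mm behind the grasp point. The pads swing forward as they close: fully open they stand 13 mm farther back than shut.
Start: joints at [-1.287, 0.087, 0.176, 1.66, 0, 1.571], TCP at [154.001, -527.998, 404.684] pointing down, gripper open.
Joint ranges: [-3.13, 3.13], [-0.85, 1.81], [-1.15, 1.24], [-2.2, 2.28], [-1.44, 1.52], [-3.14, 3.14]. Speed limits (rad/s): [2.22, 2.22, 2.57, 3.14, 3.14, 3.14].

INTERFACE

Orientations are given as a rotation vector (axis times angle).
In Python, from cell import robot gives the robot as it stands. The module is installed in compiled form; this text tells all that it offers.
- The arm moves only by the shell command python3 -m creep 'ROWS'. ROWS is a JSON object of lists of equal length, an entry for each row: "claw": the opening, from -1 (shut) to 1 (fully open); "xyz": the shift along the tool's x, y, z normalised to -1 to 1, where 1 is 0.02 m, a list of three; "roll": the turn about the tool's z normalised to -1 to 1, where 1 is 0.15 rad. In form: {"claw": [claw, ...], "xyz": [[tx, ty, tz], ...], "roll": [roll, ...]}. A call has exactly 8 rows; each row shifts and turns the commanded pose from where the row before left it, along the tool's axes as they then stand; what a row does not reach is not made up. A row lasts 1/10 s, in which the tool goes at most 50 mm and 8.59 degrees, less where a joint would pass 70% of its speed; a pose out of reach is approached as far as the arm can. A call with a number of a shift or a turn outside -1 to 1 is refused whole. A call with a gripper value outside its range is refused whole. The fingers move at their own pace and stop on an object; the grip force is fixed at half the most. Time passes only in rows, so rows that do not move let the fingers close, or fill a call up. It gives the time, the measured TCP pose, the force, the opening and the grip force at its end, in the units of the state.
- robot.observe(): the state, without advancing time (a new reading comes with each control period).
- robot.capture(name): name is "side" or "top" or "wrist"; returns (picture, depth): 480x640x3 uint8, red, green, blue; 480x640 float32, mm along the optical axis (not along the pixel's ray), 0 where there is no reading.
- robot.camera_params(name): a dict with "vfov" (degrees; the focal length in pixels is half the picture's height over the tangent of half this angle, whatever the lens; pixels are square), "cx", "cy" (the principal point, pixels), "view" (4x4, takes a point from world to camera coordinates). Camera axes: x right, y down, z forward; pixel columns grow to the right and rows downward; lengths in mm; the calibration is good to about 2 mm. The wrist camera is an equidistant fisheye: a pixel r from the principal point sees the ray r / f radians off the axis. A picture is of the moment at which its call begins: read the wrist's pose just before it. camera_params takes no time and is no camera call; for the wrist camera it gives the pose at the moment of the call.
- robot.finish_job(): hands the job in; it is judged then, once.
The state is a dict: "time_s": time; "joint_positions": joint angles; "qd": joint speeds; "joint_torque": joint torques, N m; "tool_pos": TCP position; "eef_rot": TCP orientation; "force": force on the tool from outside, world axes, zero at the start; "ft_torque": the same for the moment, N m; "grip_width": finger opening in mm; "finger_force": force on a finger pad.
Only numpy, scipy, OpenCV 4.12 (cv2) and the standard library are available. Lean on these libraries where they do the work, as an engineer would, in place of code of your own. Each camera call takes 0.05 s, during which the arm holds its last target. There are 200 camera calls.

TASK

Find how high the hidden gate in the four-lane plate feeder is set: one at a time, from the thinnest up, push the gauge leaves forward along their lanes, each fully home against the back stop, until one binds against the gate. Press that one on the gate so that you feel it stop, without forcing it, and leave it there; leave the thicker leaves where they are, keep every leaf flat in its lane and do not disturb the things standing around.

Things in the scene. Friction and masses are not known exactly. Their poses are not given: they have to be found in the camera images.
- feeder: Fixed plate feeder, 216 x 216 mm: flat bed, upper face 12 mm above the worktop, from x = -150 to +66 mm, with four straight lanes 37 mm wide along x, centred at y = -75, -25, +25, +75 mm, parted by rails 6 mm high. Origin: on the worktop below the front face of the hidden gate; x points forward along the lanes, away from the robot, y left, z up.
- mouth (a point): Middle of the mouth of the feeder's grey hood, on the bed, at feeder x = -30 mm. The mouth is 22 mm high over all lanes. The hood reaches from here to x = +66 mm; its top is 48 mm above the worktop, with two screw heads to 58 mm. Axes as the feeder's.
- gate_line (a point): Middle of the gate's front face, on the bed, at feeder x = 0, out of sight in the hood. The gate, rigid, spans all lanes and leaves the same gap above the bed in each: 6, 10 or 14 mm, to be found by pushing. A leaf that binds stops with its front edge here, its tab centre at feeder x = -81 mm.
- back_stop (a point): Middle of the rigid back stop's face, on the bed, at feeder x = +30 mm, in the hood. A leaf that passes the gate is fully home with its front edge here, its tab centre at feeder x = -51 mm. A leaf sliding freely resists with about 1 N.
- leaf_4: Loose steel gauge leaf, 4 mm thick, 85 mm long, 34 mm wide, 0.1 to 0.21 kg, flat in one of the four lanes, with an upright push tab at its rear end: 14 mm wide (thicker leaves have wider tabs: 14, 20, 26, 32 mm), 8 mm thick, top 42 mm above the leaf's underside. Origin: middle of the front lower edge; x points forward into the hood, z up.
- leaf_4_tab (a point): Centre of the push tab of the 4 mm leaf, 21 mm above the leaf's underside (33 mm above the worktop when it lies on the bed); the rear face to push on is 4 mm behind it. It starts at feeder x = -131 to -116 mm, in any of the four lanes. The axes are the leaf's.
- leaf_8: Loose steel gauge leaf, 8 mm thick, 85 mm long, 34 mm wide, 0.1 to 0.21 kg, flat in one of the four lanes, with an upright push tab at its rear end: 20 mm wide (thicker leaves have wider tabs: 14, 20, 26, 32 mm), 8 mm thick, top 42 mm above the leaf's underside. Origin: middle of the front lower edge; x points forward into the hood, z up.
- leaf_8_tab (a point): Centre of the push tab of the 8 mm leaf, 21 mm above the leaf's underside (33 mm above the worktop when it lies on the bed); the rear face to push on is 4 mm behind it. It starts at feeder x = -131 to -116 mm, in any of the four lanes. The axes are the leaf's.
- leaf_12: Loose steel gauge leaf, 12 mm thick, 85 mm long, 34 mm wide, 0.1 to 0.21 kg, flat in one of the four lanes, with an upright push tab at its rear end: 26 mm wide (thicker leaves have wider tabs: 14, 20, 26, 32 mm), 8 mm thick, top 42 mm above the leaf's underside. Origin: middle of the front lower edge; x points forward into the hood, z up.
- leaf_12_tab (a point): Centre of the push tab of the 12 mm leaf, 21 mm above the leaf's underside (33 mm above the worktop when it lies on the bed); the rear face to push on is 4 mm behind it. It starts at feeder x = -131 to -116 mm, in any of the four lanes. The axes are the leaf's.
- leaf_16: Loose steel gauge leaf, 16 mm thick, 85 mm long, 34 mm wide, 0.1 to 0.21 kg, flat in one of the four lanes, with an upright push tab at its rear end: 32 mm wide (thicker leaves have wider tabs: 14, 20, 26, 32 mm), 8 mm thick, top 42 mm above the leaf's underside. Origin: middle of the front lower edge; x points forward into the hood, z up.
- leaf_16_tab (a point): Centre of the push tab of the 16 mm leaf, 21 mm above the leaf's underside (33 mm above the worktop when it lies on the bed); the rear face to push on is 4 mm behind it. It starts at feeder x = -131 to -116 mm, in any of the four lanes. The axes are the leaf's.
- gate_a: One of three steel gate bars, out of sight in the hood. The one with its origin at feeder x = 0 is in use, the others are stowed behind the back stop. They differ only in the gap they leave above the bed (6, 10, 14 mm); which has which is not known. Origin: on the worktop below its front face.
- gate_b: One of three steel gate bars, out of sight in the hood. The one with its origin at feeder x = 0 is in use, the others are stowed behind the back stop. They differ only in the gap they leave above the bed (6, 10, 14 mm); which has which is not known. Origin: on the worktop below its front face.
- gate_c: One of three steel gate bars, out of sight in the hood. The one with its origin at feeder x = 0 is in use, the others are stowed behind the back stop. They differ only in the gap they leave above the bed (6, 10, 14 mm); which has which is not known. Origin: on the worktop below its front face.
- tape_roll: Bystander: roll of tape lying flat, 52 mm across, 19 mm high, loose, left of the feeder. Origin: centre of the underside.
- vial: Bystander: upright vial with black cap, 22 mm across, 52 mm high, loose, right of the feeder. Origin: centre of the underside.
- lens_cell: Bystander: black round lens cell, 50 mm across, 21 mm high, loose, right of the feeder. Origin: centre of the underside.
Mind the look-alikes: they are no part of the job. Leave any green or turquoise look-alike of the leaf_12 alone.

How it is judged (in metres and radians):
On the way, in this order (a step that is already met when the one before it is completed fails the run):
1. the 4 mm leaf is fully home, the thicker ones not yet moved (x of leaf_4_tab in the frame of feeder above -0.055 m and distance of each of leaf_8_tab, leaf_12_tab, leaf_16_tab from where it was at the start of the episode below 0.008 m), for 0.1 s.
2. with all thinner leaves home, the first leaf that is too thick presses on the gate with more than 1.5 N (((x of leaf_4_tab in the frame of feeder above -0.055 m and (x of leaf_8_tab in the frame of feeder between -0.086 and -0.076 m and (contact force between leaf_8 and gate_a above 1.5 N or contact force between leaf_8 and gate_b above 1.5 N or contact force between leaf_8 and gate_c above 1.5 N)) and distance of each of leaf_12_tab, leaf_16_tab from where it was at the start of the episode below 0.008 m) or (x of each of leaf_4_tab, leaf_8_tab in the frame of feeder above -0.055 m and (x of leaf_12_tab in the frame of feeder between -0.086 and -0.076 m and (contact force between leaf_12 and gate_a above 1.5 N or contact force between leaf_12 and gate_b above 1.5 N or contact force between leaf_12 and gate_c above 1.5 N)) and distance of leaf_16_tab from where it was at the start of the episode below 0.008 m) or (x of each of leaf_4_tab, leaf_8_tab, leaf_12_tab in the frame of feeder above -0.055 m and (x of leaf_16_tab in the frame of feeder between -0.086 and -0.076 m and (contact force between leaf_16 and gate_a above 1.5 N or contact force between leaf_16 and gate_b above 1.5 N or contact force between leaf_16 and gate_c above 1.5 N))))).
At the end, for the whole second after the job is handed in: Every leaf thin enough to pass the gate is fully home (tab centre within 4 mm of its home place), the next thicker leaf lies with its front edge at the gate (within 5 mm), all still thicker leaves are within 8 mm of where they started; all leaves lie flat (within 0.08 rad) and at rest (((x of leaf_4_tab in the frame of feeder above -0.055 m and x of leaf_8_tab in the frame of feeder between -0.086 and -0.076 m and distance of each of leaf_12_tab, leaf_16_tab from where it was at the start of the episode below 0.008 m) or (x of each of leaf_4_tab, leaf_8_tab in the frame of feeder above -0.055 m and x of leaf_12_tab in the frame of feeder between -0.086 and -0.076 m and distance of leaf_16_tab from where it was at the start of the episode below 0.008 m) or (x of each of leaf_4_tab, leaf_8_tab, leaf_12_tab in the frame of feeder above -0.055 m and x of leaf_16_tab in the frame of feeder between -0.086 and -0.076 m)) and linear speed of each of leaf_4, leaf_8, leaf_12, leaf_16 below 0.01 m/s and angle between each of leaf_4_tab, leaf_8_tab, leaf_12_tab, leaf_16_tab's own z axis and vertical below 0.08 rad); the robot touches nothing.
It fails at once if a leaf is tried on the gate before the next thinner one is home (((contact force between leaf_8 and gate_a above 1 N or contact force between leaf_8 and gate_b above 1 N or contact force between leaf_8 and gate_c above 1 N) and not (x of leaf_4_tab in the frame of feeder above -0.055 m)) or ((contact force between leaf_12 and gate_a above 1 N or contact force between leaf_12 and gate_b above 1 N or contact force between leaf_12 and gate_c above 1 N) and not (x of leaf_8_tab in the frame of feeder above -0.055 m)) or ((contact force between leaf_16 and gate_a above 1 N or contact force between leaf_16 and gate_b above 1 N or contact force between leaf_16 and gate_c above 1 N) and not (x of leaf_12_tab in the frame of feeder above -0.055 m))).
It fails at once if a leaf is forced: more than 40 N on the gate or on the feeder ((contact force between leaf_4 and gate_a above 40 N or contact force between leaf_4 and gate_b above 40 N or contact force between leaf_4 and gate_c above 40 N) or (contact force between leaf_8 and gate_a above 40 N or contact force between leaf_8 and gate_b above 40 N or contact force between leaf_8 and gate_c above 40 N) or (contact force between leaf_12 and gate_a above 40 N or contact force between leaf_12 and gate_b above 40 N or contact force between leaf_12 and gate_c above 40 N) or (contact force between leaf_16 and gate_a above 40 N or contact force between leaf_16 and gate_b above 40 N or contact force between leaf_16 and gate_c above 40 N) or contact force between any of leaf_4, leaf_8, leaf_12, leaf_16 and feeder above 40 N).
It fails at once if a leaf is lifted more than 15 mm or tipped more than 0.3 rad (height (world z) of any of leaf_4_tab, leaf_8_tab, leaf_12_tab, leaf_16_tab above 0.048 m or angle between any of leaf_4_tab, leaf_8_tab, leaf_12_tab, leaf_16_tab's own z axis and vertical above 0.3 rad).
It fails at once if the tape roll, vial or lens cell is moved more than 15 mm or tipped (distance of any of tape_roll, vial, lens_cell from where it was at the start of the episode above 0.015 m or angle between any of tape_roll, vial, lens_cell's own z axis and vertical above 0.3 rad).
It also fails if it takes over 64 s, if anything falls off the work surface, if the arm or the gripper's body presses on something with over 40 N, if the wrist force passes 120 N, or if a joint passes its speed limit or range.

## Working session

There is one attempt and no reset: what is moved stays moved. The work goes in short steps, Python scripts to look and compute and a shell command to move; the robot and the scene stay as the last step left them, time stands still between calls to the robot, and variables do not carry over. Pictures are saved under pics/ and viewed, at most 10 in all, crops included, and the job is handed in when it is done.

```bash
mkdir -p pics; cat > h.py <<'E'
import numpy as np, cv2
from cell import robot
from scipy.spatial.transform import Rotation as R
def pix2w(p,u,v,d):
    f=240/np.tan(np.radians(p["vfov"])/2)
    c=np.array([(u-p["cx"])/f*d,(v-p["cy"])/f*d,d,1])
    return (np.linalg.inv(p["view"])@c)[:3]
def w2pix(p,w):
    f=240/np.tan(np.radians(p["vfov"])/2)
    c=p["view"]@np.append(w,1); return c[:2]/c[2]*f+[p["cx"],p["cy"]]
E
python3 - <<'E'
from h import *
for n in ("top","side"):
    im,d=robot.capture(n); p=robot.camera_params(n)
    cv2.imwrite(f"pics/{n}.png",im[:,:,::-1]); np.savez(f"{n}.npz",im=im,d=d)
    print(n,p)
s=robot.observe();print(s["time_s"],s["tool_pos"],s["eef_rot"],R.from_rotvec(s["eef_rot"]).as_matrix().round(3),s["force"],s["grip_width"])
E
```

```text
top {'vfov': 56.378182058960014, 'cx': 317.60355779852836, 'cy': 245.21077694312055, 'view': array([[-1.10179699e-03, -9.99920090e-01, -1.25936680e-02,
         2.02455261e+02],
       [-9.85689385e-01,  3.20883807e-03, -1.68541211e-01,
         5.45300014e+02],
       [ 1.68568154e-01,  1.22277466e-02, -9.85614153e-01,
         8.13212182e+02],
       [ 0.00000000e+00,  0.00000000e+00,  0.00000000e+00,
         1.00000000e+00]])}
side {'vfov': 56.68518416034731, 'cx': 315.32051515858586, 'cy': 233.99899391968796, 'view': array([[ 9.63372281e-01, -2.67742137e-01, -1.50995462e-02,
        -4.75121836e+02],
       [-1.36001561e-01, -4.39272446e-01, -8.87999602e-01,
         2.05014746e+02],
       [ 2.31122096e-01,  8.57527764e-01, -4.59596247e-01,
         5.91221018e+02],
       [ 0.00000000e+00,  0.00000000e+00,  0.00000000e+00,
         1.00000000e+00]])}
0.1 [ 153.99312866 -528.0064641   404.05748132] [-3.10884332e+00 -4.44121511e-01  2.55905826e-04] [[ 0.96   0.28  -0.   ]
 [ 0.28  -0.96   0.001]
 [ 0.    -0.001 -1.   ]] [-0.01183464 -0.35848175 -0.85521363] 85.44651335110692
```

View pics/top.png

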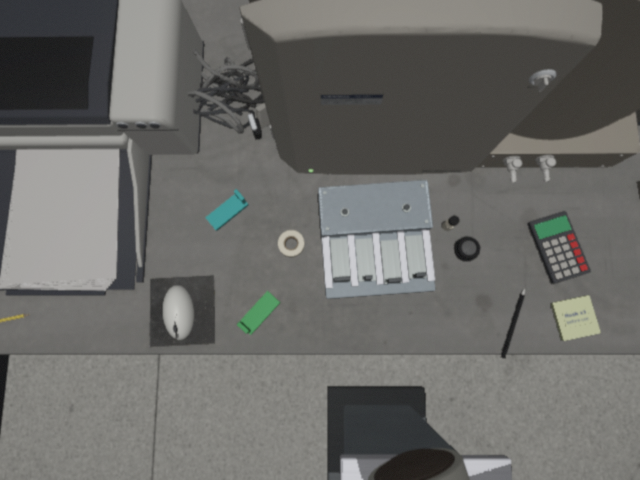

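View pics/side.png

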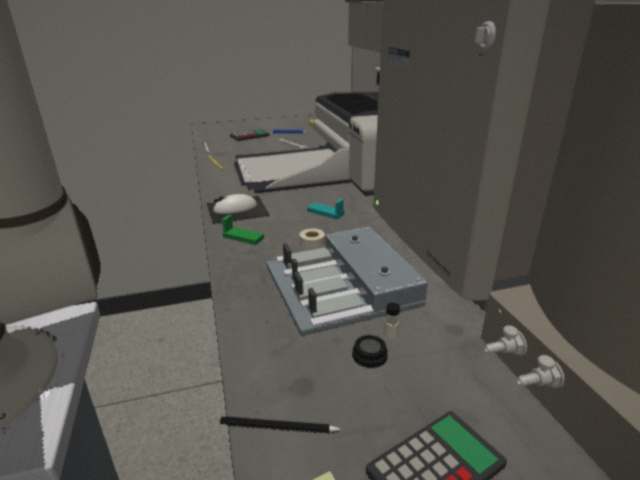

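The top view shows the feeder at about (378,240), with the hood on the far side and tabs at the near ends of the lanes. The green and turquoise look-alikes, the tape, the vial and the lens cell are all clear of the lanes. Next I'll enlarge it.

```bash
python3 - <<'E'
from h import *
for n,(x,y,w,h) in {"top":(310,170,160,135),"side":(255,215,180,125)}.items():
    z=np.load(n+".npz"); c=z["im"][y:y+h,x:x+w,::-1]
    c=cv2.convertScaleAbs(c,alpha=1.3); c=cv2.resize(c,None,fx=4.4,fy=4.4,interpolation=cv2.INTER_CUBIC)
    cv2.imwrite(f"pics/{n}_c.png",c)
z=np.load("top.npz");p=robot.camera_params("top")
for u,v in [(319,186),(429,181),(434,291),(326,296),(345,212),(406,208),(340,270),(320,234),(432,229),(340,175),(380,160),(460,165)]:
    print(u,v,z["d"][v,u],pix2w(p,u,v,z["d"][v,u]).round(1))
E
```

```text
319 186 930.9924 [678.9 198.8  -0.9]
429 181 927.4543 [687.8 -29.    1.4]
434 291 891.9856 [460.8 -29.9  -1.5]
326 296 882.73254 [450.7 185.3   8.9]
345 212 859.99335 [608.4 148.4  58.4]
406 208 863.57666 [616.8  30.6  54.8]
340 270 873.6313 [500.2 157.9  26.2]
320 234 913.2458 [ 5.771e+02  1.970e+02 -3.000e-01]
432 229 917.28357 [587.7 -32.5  -5.5]
340 175 937.9914 [703.7 154.8  -4.3]
380 160 780.6344 [678.5  91.1 150.2]
460 165 814.96564 [681.6 -58.9 114.1]
```

View pics/top_c.png

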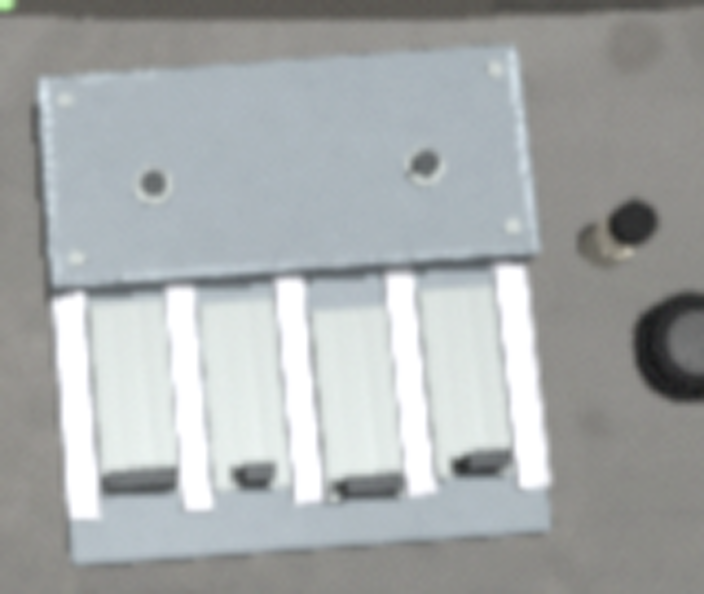

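View pics/side_c.png

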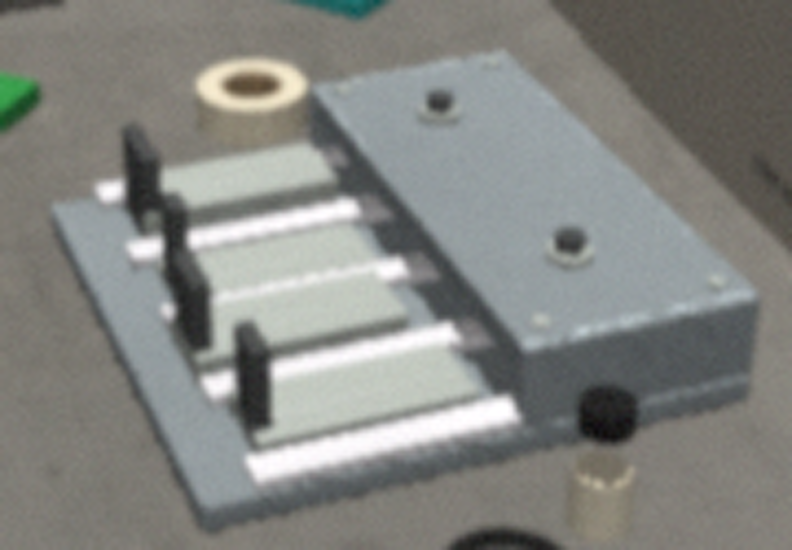

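The crops show, from left to right, tab widths of about 72, 38, 66 and 50 crop px. That makes lane +75 the 16 mm leaf, +25 the 4 mm, -25 the 12 mm and -75 the 8 mm.

```bash
cat >> h.py <<'E'
def ray(p,u,v,z):
    i=np.linalg.inv(p["view"]); f=240/np.tan(np.radians(p["vfov"])/2)
    o=i[:3,3]; d=i[:3,:3]@np.array([(u-p["cx"])/f,(v-p["cy"])/f,1]); return o+d*(z-o[2])/d[2]
E
python3 - <<'E'
from h import *
p=robot.camera_params("top")
C=lambda u,v,z:ray(p,310+u/4.4-.5+.114,170+v/4.4-.5+.114,z)[:2]
# known feeder points (x,y) -> world
pts=[((66,108),C(38,78,48)),((66,-108),C(517,47,48)),((-30,108),C(52,283,48)),((-30,-108),C(540,248,48)),((-150,108),C(75,562,12)),((-150,-108),C(550,530,12))]
A=np.array([a for a,_ in pts],float);B=np.array([b for _,b in pts])
a0=A.mean(0);b0=B.mean(0);H=(A-a0).T@(B-b0)
th=np.arctan2(H[0,1]-H[1,0],H[0,0]+H[1,1]);M=np.array([[np.cos(th),-np.sin(th)],[np.sin(th),np.cos(th)]])
t=b0-M@a0;print("yaw",th,"origin",t);print((B-(A@M.T+t)).round(1))
np.savez("F.npz",M=M,t=t,th=th)
for n,(u,v) in {"16":(138,473),"4":(253,467),"12":(367,478),"8":(485,455)}.items():
    print(n,(M.T@(C(u,v,54)-t)).round(1))
for y in (25,-75,-25,75):
  for x in (-150,-96,-66): print(y,x,(M@[x,y]+t).round(1))
E
```

```text
yaw 0.06726756320414647 origin [603.7958277   88.52514431]
[[-1.4 -0.8]
 [-2.6  0.8]
 [ 1.1 -0.4]
 [ 1.5  1.1]
 [ 1.1 -2.2]
 [ 0.4  1.5]]
16 [-115.4   76.6]
4 [-116.2   27.4]
12 [-124.3  -20.7]
8 [-118.  -72.]
25 -150 [452.5 103.4]
25 -96 [506.3 107. ]
25 -66 [536.3 109. ]
-75 -150 [459.2   3.6]
-75 -96 [513.1   7.2]
-75 -66 [543.    9.3]
-25 -150 [455.8  53.5]
-25 -96 [509.7  57.1]
-25 -66 [539.6  59.1]
75 -150 [449.1 153.3]
75 -96 [503.  156.9]
75 -66 [532.9 158.9]
```

```bash
python3 -m creep '{"claw":[-1,-1,-1,-1,-1,-1,-1,-1],"xyz":[[0,0,0],[0,0,0],[0,0,0],[0,0,0],[0,-0.5,0],[0,-1,0],[0,-1,0],[0,-1,0]],"roll":[0.4,0.4,0.4,0.247,0,0,0,0]}'
python3 -m creep '{"claw":[-1,-1,-1,-1,-1,-1,-1,-1],"xyz":[[0.5,-1,0],[0.5,-1,0],[0.5,-1,0],[0.5,-1,0],[0.5,-1,0],[0.5,-1,0],[0.5,-1,0],[0.5,-1,0]],"roll":[0,0,0,0,0,0,0,0]}'
python3 -m creep '{"claw":[-1,-1,-1,-1,-1,-1,-1,-1],"xyz":[[0.5,-1,0],[0.5,-1,0],[0.5,-1,0],[0.5,-1,0],[0.5,-1,0],[0.5,-1,0],[0.5,-1,0],[0.5,-1,0]],"roll":[0,0,0,0,0,0,0,0]}'
cat > st.py <<'E'
from h import *
s=robot.observe();F=np.load("F.npz");M,t,th=F["M"],F["t"],F["th"]
P=np.array(s["tool_pos"]);f=M.T@(P[:2]-t);m=R.from_rotvec(s["eef_rot"]).as_matrix()
fo=np.array(s["force"])
print("t",s["time_s"],"feeder xy",f.round(1),"tip z",round(P[2]-173,1),"yawerr",round(np.arctan2(m[1,0],m[0,0])-th,4),"F feeder",(M.T@fo[:2]).round(2),fo[2].round(2),"w",round(s["grip_width"],1), "P",P.round(1))
E
python3 st.py
```

```text
time_s: 0.9
tool_pos: [149.1, -456.8, 404.4]
eef_rot: [-3.139, -0.107, 0.0]
force: [-0.5, 0.5, -0.0]
grip_width: -0.2
finger_force: 0.0
time_s: 1.7
tool_pos: [218.3, -291.7, 404.5]
eef_rot: [-3.14, -0.107, 0.0]
force: [0.5, 0.7, 0.2]
grip_width: 0.1
finger_force: 0.0
time_s: 2.5
tool_pos: [287.3, -127.0, 404.5]
eef_rot: [3.14, 0.107, 0.0]
force: [0.1, -0.1, -0.2]
grip_width: -0.5
finger_force: 0.0
t 2.5 feeder xy [-330.3 -193.7] tip z 231.5 yawerr 0.0008 F feeder [ 0.05 -0.07] -0.17 w -0.5 P [ 287.3 -127.   404.5]
```

```bash
python3 -m creep '{"claw":[-1,-1,-1,-1,-1,-1,-1,-1],"xyz":[[0.55,-0.68,0],[0.55,-0.68,0],[0.55,-0.68,0],[0.55,-0.68,0],[0.55,-0.68,0],[0.55,-0.68,0],[0.55,-0.68,0],[0.55,-0.68,0]],"roll":[0,0,0,0,0,0,0,0]}'
python3 -m creep '{"claw":[-1,-1,-1,-1,-1,-1,-1,-1],"xyz":[[0.55,-0.68,0.8],[0.55,-0.68,0.8],[0.55,-0.68,0.8],[0.55,-0.68,0.8],[0.55,-0.68,0.8],[0.55,-0.68,0.8],[0.5,-0.68,0.8],[0.45,-0.68,0.8]],"roll":[0,0,0,0,0,0,0,0]}'
python3 -m creep '{"claw":[-1,-1,-1,-1,-1,-1,-1,-1],"xyz":[[0,0,0],[0,0,0],[0,0,0],[0,0,0],[0,0,0],[0,0,0],[0,0,0],[0,0,0]],"roll":[0,0,0,0,0,0,0,0]}'
python3 st.py; python3 - <<'E'
from h import *
im,d=robot.capture("wrist");cv2.imwrite("pics/w1.png",im[:,:,::-1])
E
```

```text
time_s: 3.3
tool_pos: [367.9, -13.0, 404.5]
eef_rot: [-3.14, -0.107, 0.0]
force: [0.4, 0.1, 0.1]
grip_width: -0.0
finger_force: 0.0
time_s: 4.1
tool_pos: [448.4, 56.1, 276.7]
eef_rot: [-3.105, -0.185, 0.004]
force: [-0.0, 0.3, 0.4]
grip_width: 0.0
finger_force: 0.0
time_s: 4.9
tool_pos: [448.7, 55.8, 277.6]
eef_rot: [-3.105, -0.182, 0.003]
force: [-0.3, -0.1, 0.6]
grip_width: 0.1
finger_force: 0.0
t 4.9 feeder xy [-157.   -22.3] tip z 104.6 yawerr 0.0497 F feeder [-0.33 -0.12] 0.58 w 0.1 P [448.7  55.8 277.6]
```

View pics/w1.png

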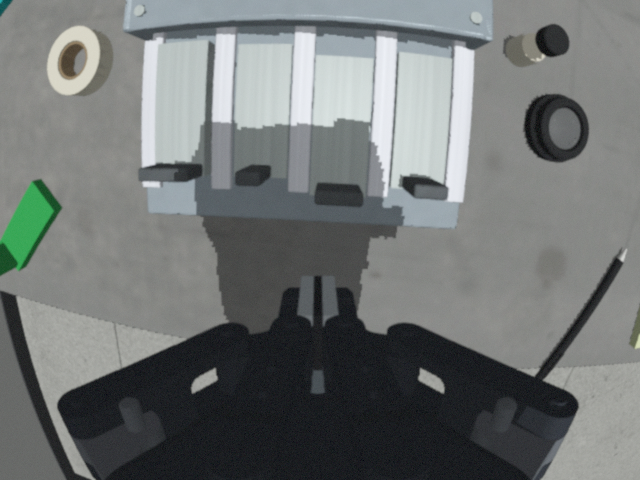

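The wrist view shows the fingers behind the -25 lane. The tabs are at (170,172), (253,174), (338,194) and (424,187). The last move fell short in y and twisted, so I'll check the joints and enlarge the tabs.

```bash
python3 - <<'E'
from h import *
s=robot.observe();print(np.array(s["joint_positions"]).round(3), s["eef_rot"])
im=cv2.imread("pics/w1.png");c=cv2.convertScaleAbs(im[120:240,120:480],alpha=1.8,beta=20)
cv2.imwrite("pics/w1c.png",cv2.resize(c,None,fx=2.2,fy=2.2,interpolation=cv2.INTER_CUBIC))
E
```

```text
[ 0.116 -0.158 -0.308  1.422  0.031  3.141] [-3.10522205e+00 -1.81851067e-01  2.95513922e-03]
```

View pics/w1c.png

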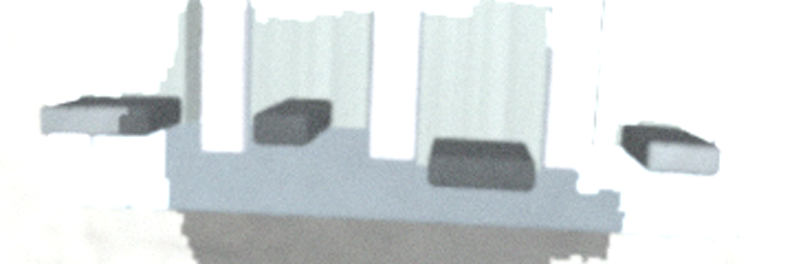

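Joint 6 is at its limit. A half turn gives the same tool shape, so I'll roll back by pi.

```bash
python3 -m creep '{"claw":[-1,-1,-1,-1,-1,-1,-1,-1],"xyz":[[0,0,0],[0,0,0],[0,0,0],[0,0,0],[0,0,0],[0,0,0],[0,0,0],[0,0,0]],"roll":[-0.5,-0.9,-0.9,-0.9,-0.9,-0.9,-0.9,-0.9]}'
python3 -m creep '{"claw":[-1,-1,-1,-1,-1,-1,-1,-1],"xyz":[[0,0,0],[0,0,0],[0,0,0],[0,0,0],[0,0,0],[0,0,0],[0,0,0],[0,0,0]],"roll":[-0.9,-0.9,-0.9,-0.9,-0.9,-0.9,-0.9,-0.9]}'
python3 -m creep '{"claw":[-1,-1,-1,-1,-1,-1,-1,-1],"xyz":[[0,0,0],[0,0,0],[0,0,0],[0,0,0],[0,0,0],[0,0,0],[0,0,0],[0,0,0]],"roll":[-0.9,-0.9,-0.9,-0.9,-0.9,-0.9,-0.9,-0.3]}'
python3 st.py
```

```text
time_s: 5.75
tool_pos: [448.7, 55.8, 277.5]
eef_rot: [-2.619, -1.684, -0.021]
force: [0.9, -0.7, -0.7]
grip_width: -0.3
finger_force: 0.0
time_s: 6.55
tool_pos: [448.7, 55.8, 277.5]
eef_rot: [-1.385, -2.8, -0.041]
force: [-0.0, 0.3, -0.0]
grip_width: -0.1
finger_force: 0.0
time_s: 7.35
tool_pos: [448.7, 55.8, 277.5]
eef_rot: [0.11, -3.136, -0.049]
force: [-0.4, -0.7, 0.1]
grip_width: 0.2
finger_force: 0.0
t 7.35 feeder xy [-157.   -22.2] tip z 104.5 yawerr -3.1384 F feeder [-0.46 -0.64] 0.09 w 0.2 P [448.7  55.8 277.5]
```

```bash
cat > st.py <<'E'
from h import *
s=robot.observe();F=np.load("F.npz");M,t,th=F["M"],F["t"],F["th"]
m=R.from_rotvec(s["eef_rot"]).as_matrix();P=np.array(s["tool_pos"])+173*m[:,2];f=M.T@(P[:2]-t)
fo=np.array(s["force"])
print("t",round(s["time_s"],2),"tip feeder",f.round(1),"z",round(P[2],1),"yawerr",round(np.arctan2(-m[1,0],-m[0,0])-th,4),"toolz",m[:,2].round(3),"F feeder",(M.T@fo[:2]).round(2),fo[2].round(2))
E
python3 -m creep '{"claw":[-1,-1,-1,-1,-1,-1,-1,-1],"xyz":[[0,0.3,0],[0,0.5,0],[0,0.5,0],[0,0.4,0],[0,0.28,0.2],[0,0,0.5],[0,0,0.6],[0,0,0.7]],"roll":[0,0,0,0,0,0,0,0]}'
python3 -m creep '{"claw":[-1,-1,-1,-1,-1,-1,-1,-1],"xyz":[[0,0,0.6],[0,0,0.5],[0,0,0.4],[0,0,0.25],[0,0,0.15],[0,0,0],[0,0,0],[0,0,0]],"roll":[0,0,0,0,0,0,0,0]}'
python3 st.py
```

```text
time_s: 8.15
tool_pos: [445.8, 96.4, 237.4]
eef_rot: [0.102, -3.136, -0.048]
force: [-0.3, -0.3, -0.4]
grip_width: 0.5
finger_force: 0.0
time_s: 8.95
tool_pos: [446.0, 97.7, 201.2]
eef_rot: [0.103, -3.137, -0.049]
force: [-0.1, 0.2, 0.7]
grip_width: 0.1
finger_force: 0.0
t 8.95 tip feeder [-157.    25.2] z 28.3 yawerr -0.0018 toolz [-0.003  0.031 -1.   ] F feeder [-0.04  0.18] 0.72
```

```bash
python3 -m creep '{"claw":[-1,-1,-1,-1,-1,-1,-1,-1],"xyz":[[-0.3,0,0.05],[-0.3,0,0.05],[-0.3,0,0],[-0.3,0,0],[-0.3,0,0],[-0.3,0,0],[-0.3,0,0],[-0.3,0,0]],"roll":[0,0,0,0,0,0,0,0]}'
python3 st.py
python3 -m creep '{"claw":[-1,-1,-1,-1,-1,-1,-1,-1],"xyz":[[-0.2,0,0],[-0.2,0,0],[-0.2,0,0],[-0.2,0,0],[-0.15,0,0],[-0.1,0,0],[-0.1,0,0],[0,0,0]],"roll":[0,0,0,0,0,0,0,0]}'
python3 st.py
python3 -m creep '{"claw":[-1,-1,-1,-1,-1,-1,-1,-1],"xyz":[[-0.1,0,0],[-0.1,0,0],[-0.1,0,0],[-0.1,0,0],[0,0,0],[0,0,0],[0,0,0],[0,0,0]],"roll":[0,0,0,0,0,0,0,0]}'
python3 st.py
```

```text
time_s: 9.75
tool_pos: [494.2, 100.9, 198.7]
eef_rot: [0.103, -3.137, -0.049]
force: [-1.4, -0.9, 0.9]
grip_width: -0.2
finger_force: 0.9
t 9.75 tip feeder [-108.8   25.1] z 25.8 yawerr -0.0018 toolz [-0.004  0.031 -1.   ] F feeder [-1.44 -0.78] 0.88
time_s: 10.55
tool_pos: [516.9, 102.4, 198.7]
eef_rot: [0.103, -3.137, -0.049]
force: [-0.1, -0.2, -0.4]
grip_width: 0.0
finger_force: 0.0
t 10.55 tip feeder [-86.   25.1] z 25.8 yawerr -0.0018 toolz [-0.003  0.031 -1.   ] F feeder [-0.11 -0.16] -0.43
time_s: 11.35
tool_pos: [524.6, 102.9, 198.7]
eef_rot: [0.103, -3.137, -0.049]
force: [-0.2, 0.5, 1.0]
grip_width: 0.3
finger_force: 0.0
t 11.35 tip feeder [-78.3  25.1] z 25.8 yawerr -0.0018 toolz [-0.004  0.031 -1.   ] F feeder [-0.19  0.52] 1.02
```

```bash
python3 -m creep '{"claw":[-1,-1,-1,-1,-1,-1,-1,-1],"xyz":[[-0.05,0,0],[-0.05,0,0],[-0.05,0,0],[-0.05,0,0],[-0.05,0,0],[-0.05,0,0],[-0.05,0,0],[-0.05,0,0]],"roll":[0,0,0,0,0,0,0,0]}'
python3 st.py
python3 - <<'E'
from h import *
im,d=robot.capture("top");c=im[170:305,310:470,::-1]
cv2.imwrite("pics/t2.png",cv2.resize(c,None,fx=4.4,fy=4.4,interpolation=cv2.INTER_CUBIC))
E
```

```text
time_s: 12.15
tool_pos: [532.7, 103.4, 198.7]
eef_rot: [0.103, -3.137, -0.049]
force: [-2.5, -0.1, 2.0]
grip_width: 0.4
finger_force: 1.0
t 12.15 tip feeder [-70.2  25. ] z 25.7 yawerr -0.0018 toolz [-0.004  0.031 -1.   ] F feeder [-2.54  0.1 ] 1.98
```

View pics/t2.png

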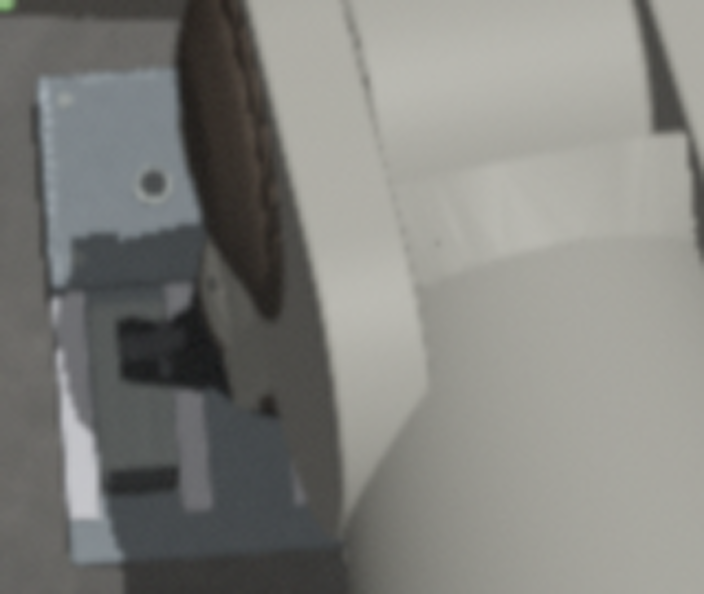

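The arm hides the lane in this view, so I'll go by force instead, in small steps.

```bash
python3 -m creep '{"claw":[-1,-1,-1,-1,-1,-1,-1,-1],"xyz":[[-0.03,0,0],[-0.03,0,0],[-0.03,0,0],[-0.03,0,0],[-0.03,0,0],[0,0,0],[0,0,0],[0,0,0]],"roll":[0,0,0,0,0,0,0,0]}'
python3 st.py
```

```text
time_s: 13.0
tool_pos: [535.7, 103.7, 198.6]
eef_rot: [0.103, -3.137, -0.049]
force: [-0.5, 0.0, -1.1]
grip_width: 0.0
finger_force: 0.1
t 13.0 tip feeder [-67.2  25.1] z 25.7 yawerr -0.0018 toolz [-0.003  0.031 -1.   ] F feeder [-0.46  0.06] -1.13
```

```bash
for i in 1; do python3 -m creep '{"claw":[-1,-1,-1,-1,-1,-1,-1,-1],"xyz":[[-0.03,0,0],[-0.03,0,0],[-0.03,0,0],[-0.03,0,0],[0,0,0],[0,0,0],[0,0,0],[0,0,0]],"roll":[0,0,0,0,0,0,0,0]}'; done
python3 st.py
```

```text
time_s: 13.8
tool_pos: [538.0, 103.8, 198.6]
eef_rot: [0.103, -3.137, -0.049]
force: [-0.8, -0.1, 0.3]
grip_width: 0.0
finger_force: 0.2
t 13.8 tip feeder [-64.9  25. ] z 25.7 yawerr -0.0018 toolz [-0.004  0.031 -1.   ] F feeder [-0.75 -0.01] 0.25
```

```bash
python3 -m creep '{"claw":[-1,-1,-1,-1,-1,-1,-1,-1],"xyz":[[-0.03,0,0],[-0.03,0,0],[-0.03,0,0],[0,0,0],[0,0,0],[0,0,0],[0,0,0],[0,0,0]],"roll":[0,0,0,0,0,0,0,0]}'
python3 st.py
```

```text
time_s: 14.6
tool_pos: [538.7, 103.8, 198.6]
eef_rot: [0.103, -3.134, -0.048]
force: [-11.8, -1.2, 6.1]
grip_width: 0.2
finger_force: 5.5
t 14.6 tip feeder [-64.7  25. ] z 25.7 yawerr -0.0017 toolz [-0.007  0.031 -1.   ] F feeder [-11.87  -0.37] 6.09
```

The 4 mm leaf is home, with the tip at -64.7, so a gate stop should come at a tip position of about -94.7. Next is the 8 mm leaf: back off, cross behind the tabs, and push.

```bash
python3 -m creep '{"claw":[-1,-1,-1,-1,-1,-1,-1,-1],"xyz":[[0.3,0,0],[0.6,0,0],[0.8,0,0],[0.8,0,0],[0.8,0,0],[0.8,0,0],[0.6,0,0],[0.3,0,-0.15]],"roll":[0,0,0,0,0,0,0,0]}'
python3 -m creep '{"claw":[-1,-1,-1,-1,-1,-1,-1,-1],"xyz":[[0,-0.4,0],[0,-0.7,0],[0,-0.8,0],[0,-0.8,0],[0,-0.8,0],[0,-0.8,0],[0,-0.5,0],[0,-0.2,0]],"roll":[0,0,0,0,0,0,0,0]}'
python3 st.py
python3 - <<'E'
from h import *
im,d=robot.capture("side");c=im[215:340,255:435,::-1]
cv2.imwrite("pics/s2.png",cv2.resize(c,None,fx=4.4,fy=4.4,interpolation=cv2.INTER_CUBIC))
E
```

```text
time_s: 15.4
tool_pos: [438.8, 97.2, 201.7]
eef_rot: [0.103, -3.137, -0.049]
force: [0.5, 0.3, -0.2]
grip_width: -0.4
finger_force: 0.0
time_s: 16.2
tool_pos: [446.9, -3.5, 198.7]
eef_rot: [0.101, -3.137, -0.049]
force: [-0.0, -1.3, -0.3]
grip_width: 0.3
finger_force: 0.0
t 16.2 tip feeder [-163.   -75.9] z 25.8 yawerr -0.0031 toolz [-0.003  0.031 -1.   ] F feeder [-0.09 -1.26] -0.27
```

View pics/s2.png

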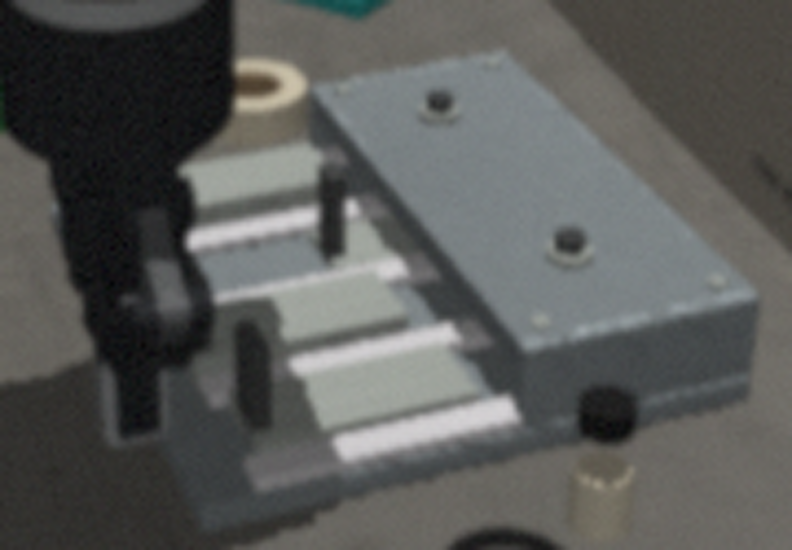

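The 4 mm tab at crop (333,210) is right at the hood mouth, so that leaf is home. The fingers are behind the 8 mm tab at (252,370).

```bash
python3 -m creep '{"claw":[-1,-1,-1,-1,-1,-1,-1,-1],"xyz":[[-0.3,0,0],[-0.4,0,0],[-0.4,0,0],[-0.4,0,0],[-0.4,0,0],[-0.4,0,0],[-0.3,0,0],[-0.2,0,0]],"roll":[0,0,0,0,0,0,0,0]}'
python3 st.py
python3 -m creep '{"claw":[-1,-1,-1,-1,-1,-1,-1,-1],"xyz":[[-0.05,0,0],[-0.05,0,0],[-0.05,0,0],[-0.05,0,0],[-0.05,0,0],[-0.05,0,0],[0,0,0],[0,0,0]],"roll":[0,0,0,0,0,0,0,0]}'
python3 st.py
```

```text
time_s: 17.05
tool_pos: [503.0, 1.3, 198.5]
eef_rot: [0.103, -3.137, -0.049]
force: [-1.4, -0.0, 0.5]
grip_width: 0.1
finger_force: 1.0
t 17.05 tip feeder [-106.8  -74.9] z 25.6 yawerr -0.0017 toolz [-0.004  0.031 -1.   ] F feeder [-1.42  0.1 ] 0.48
time_s: 17.85
tool_pos: [508.6, 1.6, 198.7]
eef_rot: [0.103, -3.137, -0.049]
force: [0.3, 0.2, 0.4]
grip_width: -0.2
finger_force: 0.0
t 17.85 tip feeder [-101.1  -75. ] z 25.8 yawerr -0.0019 toolz [-0.003  0.031 -1.   ] F feeder [0.29 0.17] 0.4
```

```bash
python3 -m creep '{"claw":[-1,-1,-1,-1,-1,-1,-1,-1],"xyz":[[-0.05,0,0],[-0.05,0,0],[-0.05,0,0],[-0.05,0,0],[-0.05,0,0],[-0.05,0,0],[0,0,0],[0,0,0]],"roll":[0,0,0,0,0,0,0,0]}'
python3 st.py
python3 -m creep '{"claw":[-1,-1,-1,-1,-1,-1,-1,-1],"xyz":[[-0.05,0,0],[-0.05,0,0],[0,0,0],[0,0,0],[0,0,0],[0,0,0],[0,0,0],[0,0,0]],"roll":[0,0,0,0,0,0,0,0]}'
python3 st.py
```

```text
time_s: 18.65
tool_pos: [514.6, 2.0, 198.5]
eef_rot: [0.103, -3.137, -0.049]
force: [0.4, 0.6, -0.1]
grip_width: -0.1
finger_force: 0.0
t 18.65 tip feeder [-95.1 -74.9] z 25.6 yawerr -0.0018 toolz [-0.003  0.031 -1.   ] F feeder [0.48 0.55] -0.06
time_s: 19.45
tool_pos: [516.4, 2.1, 198.6]
eef_rot: [0.103, -3.137, -0.049]
force: [0.5, -0.3, -0.6]
grip_width: -0.1
finger_force: 0.0
t 19.45 tip feeder [-93.2 -75. ] z 25.7 yawerr -0.0018 toolz [-0.004  0.031 -1.   ] F feeder [ 0.47 -0.32] -0.59
```

```bash
python3 -m creep '{"claw":[-1,-1,-1,-1,-1,-1,-1,-1],"xyz":[[-0.05,0,0],[-0.05,0,0],[0,0,0],[0,0,0],[0,0,0],[0,0,0],[0,0,0],[0,0,0]],"roll":[0,0,0,0,0,0,0,0]}'
python3 st.py
```

```text
time_s: 20.25
tool_pos: [518.5, 2.2, 198.6]
eef_rot: [0.103, -3.137, -0.049]
force: [-0.1, -0.2, -0.7]
grip_width: -0.2
finger_force: 0.1
t 20.25 tip feeder [-91.2 -75. ] z 25.7 yawerr -0.0019 toolz [-0.004  0.031 -1.   ] F feeder [-0.15 -0.22] -0.7
```

```bash
python3 -m creep '{"claw":[-1,-1,-1,-1,-1,-1,-1,-1],"xyz":[[0,0,0],[-0.025,0,0],[-0.025,0,0],[-0.025,0,0],[-0.025,0,0],[-0.025,0,0],[-0.025,0,0],[-0.025,0,0]],"roll":[0,0,0,0,0,0,0,0]}'
python3 st.py
```

```text
time_s: 21.05
tool_pos: [521.9, 2.5, 198.6]
eef_rot: [0.103, -3.137, -0.049]
force: [-1.8, -0.1, 0.4]
grip_width: -0.0
finger_force: 0.9
t 21.05 tip feeder [-87.7 -74.9] z 25.7 yawerr -0.0018 toolz [-0.004  0.031 -1.   ] F feeder [-1.78  0.05] 0.42
```

The 8 mm leaf is past the gate line with only sliding resistance, so it fits. I'll push it on home.

```bash
python3 -m creep '{"claw":[-1,-1,-1,-1,-1,-1,-1,-1],"xyz":[[-0.1,0,0],[-0.15,0,0],[-0.15,0,0],[-0.15,0,0],[-0.1,0,0],[-0.1,0,0],[-0.05,0,0],[-0.05,0,0]],"roll":[0,0,0,0,0,0,0,0]}'
python3 st.py
```

```text
time_s: 21.85
tool_pos: [538.9, 3.6, 198.5]
eef_rot: [0.103, -3.137, -0.049]
force: [-1.1, -0.7, 0.8]
grip_width: 0.3
finger_force: 0.9
t 21.85 tip feeder [-70.7 -75. ] z 25.6 yawerr -0.0018 toolz [-0.004  0.031 -1.   ] F feeder [-1.11 -0.64] 0.85
```

```bash
python3 -m creep '{"claw":[-1,-1,-1,-1,-1,-1,-1,-1],"xyz":[[-0.03,0,0],[-0.03,0,0],[-0.03,0,0],[-0.03,0,0],[0,0,0],[0,0,0],[0,0,0],[0,0,0]],"roll":[0,0,0,0,0,0,0,0]}'
python3 st.py
```

```text
time_s: 22.65
tool_pos: [541.3, 3.7, 198.6]
eef_rot: [0.103, -3.137, -0.049]
force: [0.2, -0.4, 0.3]
grip_width: 0.2
finger_force: 0.0
t 22.65 tip feeder [-68.3 -75. ] z 25.6 yawerr -0.0018 toolz [-0.003  0.031 -1.   ] F feeder [ 0.21 -0.43] 0.34
```

```bash
python3 -m creep '{"claw":[-1,-1,-1,-1,-1,-1,-1,-1],"xyz":[[-0.03,0,0],[-0.03,0,0],[-0.03,0,0],[-0.03,0,0],[0,0,0],[0,0,0],[0,0,0],[0,0,0]],"roll":[0,0,0,0,0,0,0,0]}'
python3 st.py
```

```text
time_s: 23.45
tool_pos: [543.7, 3.9, 198.5]
eef_rot: [0.103, -3.137, -0.049]
force: [-1.1, 0.8, 0.2]
grip_width: -0.1
finger_force: 0.1
t 23.45 tip feeder [-65.9 -75. ] z 25.6 yawerr -0.0018 toolz [-0.004  0.031 -1.   ] F feeder [-1.08  0.91] 0.17
```

```bash
python3 -m creep '{"claw":[-1,-1,-1,-1,-1,-1,-1,-1],"xyz":[[-0.03,0,0],[-0.03,0,0],[-0.02,0,0],[0,0,0],[0,0,0],[0,0,0],[0,0,0],[0,0,0]],"roll":[0,0,0,0,0,0,0,0]}'
python3 st.py
```

```text
time_s: 24.25
tool_pos: [545.1, 4.0, 198.5]
eef_rot: [0.103, -3.137, -0.049]
force: [-4.0, 0.2, 2.7]
grip_width: 0.2
finger_force: 2.2
t 24.25 tip feeder [-64.5 -75. ] z 25.6 yawerr -0.0018 toolz [-0.004  0.031 -1.   ] F feeder [-3.99  0.43] 2.72
```

The 8 mm leaf is home, with a steady 4 N at -64.5. Next is the 12 mm leaf in lane -25.

```bash
python3 -m creep '{"claw":[-1,-1,-1,-1,-1,-1,-1,-1],"xyz":[[0.3,0,0],[0.6,0,0],[0.8,0,0],[0.8,0,0],[0.8,0,0],[0.8,0,0],[0.6,0,0],[0.3,0,0]],"roll":[0,0,0,0,0,0,0,0]}'
python3 -m creep '{"claw":[-1,-1,-1,-1,-1,-1,-1,-1],"xyz":[[0,0.3,0],[0,0.5,0],[0,0.6,0],[0,0.6,0],[0,0.4,0],[0,0.1,0],[0,0,0],[0,0,0]],"roll":[0,0,0,0,0,0,0,0]}'
python3 st.py
python3 -m creep '{"claw":[-1,-1,-1,-1,-1,-1,-1,-1],"xyz":[[-0.3,0,0],[-0.4,0,0],[-0.4,0,0],[-0.4,0,0],[-0.4,0,0],[-0.4,0,0],[-0.3,0,0],[-0.2,0,0]],"roll":[0,0,0,0,0,0,0,0]}'
python3 st.py
```

```text
time_s: 25.05
tool_pos: [444.3, -2.6, 198.7]
eef_rot: [0.103, -3.137, -0.049]
force: [1.1, -0.2, 0.2]
grip_width: -0.1
finger_force: 0.0
time_s: 25.85
tool_pos: [442.2, 47.3, 200.2]
eef_rot: [0.103, -3.137, -0.048]
force: [-0.5, -0.8, 0.3]
grip_width: 0.4
finger_force: 0.0
t 25.85 tip feeder [-164.3  -24.9] z 27.3 yawerr -0.0016 toolz [-0.004  0.031 -1.   ] F feeder [-0.54 -0.73] 0.34
time_s: 26.65
tool_pos: [498.6, 51.1, 200.0]
eef_rot: [0.103, -3.137, -0.049]
force: [-2.5, -0.2, 1.6]
grip_width: -0.0
finger_force: 1.0
t 26.65 tip feeder [-107.8  -24.9] z 27.1 yawerr -0.0018 toolz [-0.004  0.031 -1.   ] F feeder [-2.49 -0.04] 1.61
```

Next, a slow approach to the expected bind at about -94.6.

```bash
python3 -m creep '{"claw":[-1,-1,-1,-1,-1,-1,-1,-1],"xyz":[[-0.1,0,0],[-0.1,0,0],[-0.05,0,0],[-0.05,0,0],[-0.05,0,0],[-0.05,0,0],[-0.05,0,0],[0,0,0]],"roll":[0,0,0,0,0,0,0,0]}'
python3 st.py
```

```text
time_s: 27.45
tool_pos: [507.2, 51.6, 200.2]
eef_rot: [0.103, -3.137, -0.049]
force: [-0.4, -0.0, 0.2]
grip_width: -0.1
finger_force: 0.1
t 27.45 tip feeder [-99.1 -25. ] z 27.3 yawerr -0.0018 toolz [-0.003  0.031 -1.   ] F feeder [-0.39 -0.01] 0.19
```

```bash
python3 -m creep '{"claw":[-1,-1,-1,-1,-1,-1,-1,-1],"xyz":[[-0.05,0,0],[-0.05,0,0],[-0.03,0,0],[0,0,0],[0,0,0],[0,0,0],[0,0,0],[0,0,0]],"roll":[0,0,0,0,0,0,0,0]}'
python3 st.py
```

```text
time_s: 28.25
tool_pos: [509.7, 51.8, 200.1]
eef_rot: [0.103, -3.137, -0.049]
force: [-0.4, -0.8, -0.2]
grip_width: -0.2
finger_force: 0.0
t 28.25 tip feeder [-96.6 -25. ] z 27.2 yawerr -0.0018 toolz [-0.004  0.031 -1.   ] F feeder [-0.43 -0.82] -0.19
```

```bash
python3 -m creep '{"claw":[-1,-1,-1,-1,-1,-1,-1,-1],"xyz":[[-0.03,0,0],[-0.02,0,0],[0,0,0],[0,0,0],[0,0,0],[0,0,0],[0,0,0],[0,0,0]],"roll":[0,0,0,0,0,0,0,0]}'
python3 st.py
```

```text
time_s: 29.05
tool_pos: [510.6, 51.8, 200.1]
eef_rot: [0.103, -3.137, -0.049]
force: [-1.7, -0.3, 1.4]
grip_width: 0.1
finger_force: 1.0
t 29.05 tip feeder [-95.7 -25. ] z 27.2 yawerr -0.0018 toolz [-0.004  0.031 -1.   ] F feeder [-1.68 -0.21] 1.39
```

```bash
python3 -m creep '{"claw":[-1,-1,-1,-1,-1,-1,-1,-1],"xyz":[[-0.03,0,0],[-0.02,0,0],[0,0,0],[0,0,0],[0,0,0],[0,0,0],[0,0,0],[0,0,0]],"roll":[0,0,0,0,0,0,0,0]}'
python3 st.py
```

```text
time_s: 29.85
tool_pos: [511.7, 51.9, 200.1]
eef_rot: [0.103, -3.137, -0.049]
force: [0.9, -0.1, 0.2]
grip_width: 0.1
finger_force: 0.0
t 29.85 tip feeder [-94.6 -25. ] z 27.2 yawerr -0.0018 toolz [-0.004  0.031 -1.   ] F feeder [ 0.86 -0.21] 0.24
```

```bash
python3 -m creep '{"claw":[-1,-1,-1,-1,-1,-1,-1,-1],"xyz":[[-0.02,0,0],[-0.02,0,0],[0,0,0],[0,0,0],[0,0,0],[0,0,0],[0,0,0],[0,0,0]],"roll":[0,0,0,0,0,0,0,0]}'
python3 st.py
```

```text
time_s: 30.65
tool_pos: [512.4, 52.0, 200.1]
eef_rot: [0.103, -3.137, -0.049]
force: [-1.6, 0.2, 1.0]
grip_width: 0.1
finger_force: 0.8
t 30.65 tip feeder [-93.9 -25. ] z 27.2 yawerr -0.0018 toolz [-0.004  0.031 -1.   ] F feeder [-1.54  0.29] 0.98
```

```bash
python3 -m creep '{"claw":[-1,-1,-1,-1,-1,-1,-1,-1],"xyz":[[-0.02,0,0],[-0.02,0,0],[0,0,0],[0,0,0],[0,0,0],[0,0,0],[0,0,0],[0,0,0]],"roll":[0,0,0,0,0,0,0,0]}'
python3 st.py
```

```text
time_s: 31.45
tool_pos: [513.3, 52.0, 200.1]
eef_rot: [0.103, -3.137, -0.049]
force: [-0.3, 0.3, 0.0]
grip_width: -0.1
finger_force: 0.0
t 31.45 tip feeder [-93. -25.] z 27.2 yawerr -0.0018 toolz [-0.004  0.031 -1.   ] F feeder [-0.27  0.32] 0.03
```

```bash
python3 -m creep '{"claw":[-1,-1,-1,-1,-1,-1,-1,-1],"xyz":[[-0.02,0,0],[-0.02,0,0],[-0.01,0,0],[0,0,0],[0,0,0],[0,0,0],[0,0,0],[0,0,0]],"roll":[0,0,0,0,0,0,0,0]}'
python3 st.py
```

```text
time_s: 32.25
tool_pos: [514.2, 52.1, 200.1]
eef_rot: [0.103, -3.137, -0.049]
force: [-1.4, -0.4, 1.6]
grip_width: -0.2
finger_force: 0.9
t 32.25 tip feeder [-92.1 -25. ] z 27.2 yawerr -0.0018 toolz [-0.004  0.031 -1.   ] F feeder [-1.4 -0.3] 1.61
```

```bash
python3 -m creep '{"claw":[-1,-1,-1,-1,-1,-1,-1,-1],"xyz":[[-0.02,0,0],[-0.02,0,0],[-0.01,0,0],[0,0,0],[0,0,0],[0,0,0],[0,0,0],[0,0,0]],"roll":[0,0,0,0,0,0,0,0]}'
python3 st.py
```

```text
time_s: 33.05
tool_pos: [515.3, 52.2, 200.1]
eef_rot: [0.103, -3.137, -0.049]
force: [-0.4, -0.5, 1.2]
grip_width: 0.0
finger_force: 0.5
t 33.05 tip feeder [-91.1 -25. ] z 27.2 yawerr -0.0018 toolz [-0.004  0.031 -1.   ] F feeder [-0.48 -0.42] 1.16
```

It is 3.5 mm past the gate line with only friction, so the 12 mm leaf passes as well. I'll push it home.

```bash
python3 -m creep '{"claw":[-1,-1,-1,-1,-1,-1,-1,-1],"xyz":[[-0.05,0,0],[-0.05,0,0],[-0.05,0,0],[-0.05,0,0],[0,0,0],[0,0,0],[0,0,0],[0,0,0]],"roll":[0,0,0,0,0,0,0,0]}'
python3 st.py
```

```text
time_s: 33.85
tool_pos: [519.3, 52.4, 200.2]
eef_rot: [0.103, -3.137, -0.049]
force: [-0.9, -0.3, -0.4]
grip_width: 0.5
finger_force: 0.0
t 33.85 tip feeder [-87. -25.] z 27.2 yawerr -0.0018 toolz [-0.003  0.031 -1.   ] F feeder [-0.89 -0.21] -0.37
```

```bash
python3 -m creep '{"claw":[-1,-1,-1,-1,-1,-1,-1,-1],"xyz":[[-0.1,0,0],[-0.15,0,0],[-0.15,0,0],[-0.15,0,0],[-0.15,0,0],[-0.1,0,0],[-0.08,0,0],[-0.05,0,0]],"roll":[0,0,0,0,0,0,0,0]}'
python3 st.py
```

```text
time_s: 34.65
tool_pos: [537.9, 53.6, 200.1]
eef_rot: [0.103, -3.137, -0.049]
force: [-1.5, -0.3, 2.0]
grip_width: -0.2
finger_force: 1.0
t 34.65 tip feeder [-68.4 -25. ] z 27.1 yawerr -0.0018 toolz [-0.004  0.031 -1.   ] F feeder [-1.5  -0.15] 1.97
```

```bash
python3 -m creep '{"claw":[-1,-1,-1,-1,-1,-1,-1,-1],"xyz":[[-0.03,0,0],[-0.03,0,0],[0,0,0],[0,0,0],[0,0,0],[0,0,0],[0,0,0],[0,0,0]],"roll":[0,0,0,0,0,0,0,0]}'
python3 st.py
```

```text
time_s: 35.45
tool_pos: [539.0, 53.7, 200.1]
eef_rot: [0.103, -3.137, -0.049]
force: [0.9, 0.4, -0.2]
grip_width: -0.4
finger_force: 0.0
t 35.45 tip feeder [-67.2 -25. ] z 27.2 yawerr -0.0018 toolz [-0.004  0.031 -1.   ] F feeder [0.89 0.35] -0.23
```

```bash
python3 -m creep '{"claw":[-1,-1,-1,-1,-1,-1,-1,-1],"xyz":[[-0.03,0,0],[-0.03,0,0],[-0.03,0,0],[0,0,0],[0,0,0],[0,0,0],[0,0,0],[0,0,0]],"roll":[0,0,0,0,0,0,0,0]}'
python3 st.py
```

```text
time_s: 36.25
tool_pos: [540.8, 53.8, 200.1]
eef_rot: [0.103, -3.137, -0.049]
force: [-1.1, 0.4, 0.8]
grip_width: 0.2
finger_force: 0.3
t 36.25 tip feeder [-65.5 -25. ] z 27.2 yawerr -0.0018 toolz [-0.004  0.031 -1.   ] F feeder [-1.11  0.43] 0.84
```

```bash
python3 -m creep '{"claw":[-1,-1,-1,-1,-1,-1,-1,-1],"xyz":[[-0.03,0,0],[-0.03,0,0],[0,0,0],[0,0,0],[0,0,0],[0,0,0],[0,0,0],[0,0,0]],"roll":[0,0,0,0,0,0,0,0]}'
python3 st.py
```

```text
time_s: 37.05
tool_pos: [541.7, 53.9, 200.1]
eef_rot: [0.103, -3.136, -0.049]
force: [-5.1, -0.3, 2.5]
grip_width: 0.1
finger_force: 2.6
t 37.05 tip feeder [-64.7 -25. ] z 27.2 yawerr -0.0018 toolz [-0.004  0.031 -1.   ] F feeder [-5.11  0.04] 2.48
```

The 12 mm leaf is home at -64.7 with 5 N. The 16 mm leaf in lane +75 must therefore bind.

```bash
python3 -m creep '{"claw":[-1,-1,-1,-1,-1,-1,-1,-1],"xyz":[[0.3,0,0],[0.6,0,0],[0.8,0,0],[0.8,0,0],[0.8,0,0],[0.8,0,0],[0.6,0,0],[0.3,0,0]],"roll":[0,0,0,0,0,0,0,0]}'
python3 -m creep '{"claw":[-1,-1,-1,-1,-1,-1,-1,-1],"xyz":[[0,0.4,0],[0,0.7,0],[0,0.8,0],[0,0.8,0],[0,0.8,0],[0,0.8,0],[0,0.5,0],[0,0.2,0]],"roll":[0,0,0,0,0,0,0,0]}'
python3 st.py
python3 -m creep '{"claw":[-1,-1,-1,-1,-1,-1,-1,-1],"xyz":[[-0.3,0,0],[-0.4,0,0],[-0.4,0,0],[-0.4,0,0],[-0.4,0,0],[-0.4,0,0],[-0.3,0,0],[-0.2,0,0]],"roll":[0,0,0,0,0,0,0,0]}'
python3 st.py
```

```text
time_s: 37.85
tool_pos: [441.1, 47.3, 200.3]
eef_rot: [0.103, -3.137, -0.049]
force: [-0.1, -0.2, 0.3]
grip_width: -0.1
finger_force: 0.0
time_s: 38.65
tool_pos: [435.8, 148.2, 203.3]
eef_rot: [0.105, -3.137, -0.049]
force: [0.3, -0.2, 0.3]
grip_width: -0.3
finger_force: 0.0
t 38.65 tip feeder [-163.9   76.2] z 30.4 yawerr -0.0006 toolz [-0.004  0.031 -1.   ] F feeder [ 0.27 -0.19] 0.26
time_s: 39.45
tool_pos: [492.1, 150.7, 203.1]
eef_rot: [0.102, -3.137, -0.049]
force: [-1.2, -0.4, 0.9]
grip_width: 0.2
finger_force: 0.7
t 39.45 tip feeder [-107.6   74.9] z 30.2 yawerr -0.0019 toolz [-0.004  0.031 -1.   ] F feeder [-1.26 -0.31] 0.86
```

```bash
python3 -m creep '{"claw":[-1,-1,-1,-1,-1,-1,-1,-1],"xyz":[[-0.1,0,0],[-0.1,0,0],[-0.1,0,0],[-0.05,0,0],[-0.05,0,0],[-0.05,0,0],[0,0,0],[0,0,0]],"roll":[0,0,0,0,0,0,0,0]}'
python3 st.py
```

```text
time_s: 40.25
tool_pos: [500.6, 151.4, 203.3]
eef_rot: [0.103, -3.137, -0.049]
force: [0.9, 0.1, 0.5]
grip_width: -0.1
finger_force: 0.0
t 40.25 tip feeder [-99.  75.] z 30.4 yawerr -0.0018 toolz [-0.003  0.031 -1.   ] F feeder [ 0.94 -0.01] 0.51
```

```bash
python3 -m creep '{"claw":[-1,-1,-1,-1,-1,-1,-1,-1],"xyz":[[-0.03,0,0],[-0.03,0,0],[0,0,0],[0,0,0],[0,0,0],[0,0,0],[0,0,0],[0,0,0]],"roll":[0,0,0,0,0,0,0,0]}'
python3 st.py
```

```text
time_s: 41.05
tool_pos: [501.7, 151.4, 203.2]
eef_rot: [0.103, -3.137, -0.049]
force: [-0.4, -0.2, 0.7]
grip_width: -0.1
finger_force: 0.3
t 41.05 tip feeder [-97.9  75. ] z 30.3 yawerr -0.0018 toolz [-0.004  0.031 -1.   ] F feeder [-0.44 -0.21] 0.69
```

```bash
python3 -m creep '{"claw":[-1,-1,-1,-1,-1,-1,-1,-1],"xyz":[[-0.03,0,0],[-0.03,0,0],[-0.03,0,0],[0,0,0],[0,0,0],[0,0,0],[0,0,0],[0,0,0]],"roll":[0,0,0,0,0,0,0,0]}'
python3 st.py
```

```text
time_s: 41.85
tool_pos: [503.6, 151.5, 203.2]
eef_rot: [0.103, -3.137, -0.049]
force: [-0.6, -0.0, -0.1]
grip_width: -0.1
finger_force: 0.0
t 41.85 tip feeder [-96.  75.] z 30.3 yawerr -0.0018 toolz [-0.004  0.031 -1.   ] F feeder [-0.6  -0.01] -0.15
```

```bash
python3 -m creep '{"claw":[-1,-1,-1,-1,-1,-1,-1,-1],"xyz":[[-0.03,0,0],[-0.02,0,0],[0,0,0],[0,0,0],[0,0,0],[0,0,0],[0,0,0],[0,0,0]],"roll":[0,0,0,0,0,0,0,0]}'
python3 st.py
```

```text
time_s: 42.65
tool_pos: [504.5, 151.6, 203.3]
eef_rot: [0.103, -3.137, -0.049]
force: [-1.6, 0.2, 0.4]
grip_width: 0.3
finger_force: 0.6
t 42.65 tip feeder [-95.1  75. ] z 30.4 yawerr -0.0018 toolz [-0.004  0.031 -1.   ] F feeder [-1.59  0.29] 0.37
```

```bash
python3 -m creep '{"claw":[-1,-1,-1,-1,-1,-1,-1,-1],"xyz":[[-0.02,0,0],[-0.02,0,0],[0,0,0],[0,0,0],[0,0,0],[0,0,0],[0,0,0],[0,0,0]],"roll":[0,0,0,0,0,0,0,0]}'
python3 st.py
```

```text
time_s: 43.45
tool_pos: [505.0, 151.6, 203.2]
eef_rot: [0.103, -3.136, -0.049]
force: [-4.3, -0.4, 3.9]
grip_width: 0.2
finger_force: 2.6
t 43.45 tip feeder [-94.9  75. ] z 30.3 yawerr -0.0017 toolz [-0.005  0.031 -1.   ] F feeder [-4.3 -0.1] 3.94
```

It binds at -94.9, as expected. I'll press slightly more to confirm, then withdraw.

```bash
python3 -m creep '{"claw":[-1,-1,-1,-1,-1,-1,-1,-1],"xyz":[[-0.02,0,0],[-0.01,0,0],[0,0,0],[0,0,0],[0,0,0],[0,0,0],[0,0,0],[0,0,0]],"roll":[0,0,0,0,0,0,0,0]}'
python3 st.py
```

```text
time_s: 44.25
tool_pos: [505.2, 151.6, 203.2]
eef_rot: [0.103, -3.135, -0.048]
force: [-8.7, -0.6, 7.1]
grip_width: 0.2
finger_force: 4.3
t 44.25 tip feeder [-94.8  75. ] z 30.3 yawerr -0.0016 toolz [-0.006  0.031 -1.   ] F feeder [-8.7  -0.02] 7.07
```

```bash
python3 -m creep '{"claw":[-1,-1,-1,-1,-1,-1,-1,-1],"xyz":[[0.1,0,0],[0.4,0,0],[0.7,0,0],[0.8,0,0],[0.8,0,0],[0.6,0,0],[0.3,0,-0.4],[0,0,-0.8]],"roll":[0,0,0,0,0,0,0,0]}'
python3 -m creep '{"claw":[-1,-1,-1,-1,-1,-1,-1,-1],"xyz":[[0,-0.8,-1],[0,-0.9,-1],[0,-0.9,-1],[0,-0.9,-1],[0,-0.9,-1],[0,-0.9,-1],[0,-0.9,-1],[0,-0.9,-1]],"roll":[0,0,0,0,0,0,0,0]}'
python3 -m creep '{"claw":[-1,-1,-1,-1,-1,-1,-1,-1],"xyz":[[0.6,-1,0],[0.6,-1,0],[0.6,-1,0],[0.6,-1,0],[0.6,-1,0],[0.6,-1,0],[0.3,-0.5,0],[0,0,0]],"roll":[0,0,0,0,0,0,0,0]}'
python3 st.py
python3 - <<'E'
from h import *
im,d=robot.capture("top");c=im[170:305,310:470,::-1]
cv2.imwrite("pics/t3.png",cv2.resize(c,None,fx=4.4,fy=4.4,interpolation=cv2.INTER_CUBIC))
E
```

```text
time_s: 45.05
tool_pos: [431.2, 146.0, 227.3]
eef_rot: [0.103, -3.136, -0.048]
force: [0.2, -0.1, 0.9]
grip_width: 0.3
finger_force: 0.0
time_s: 45.85
tool_pos: [441.9, -1.3, 384.5]
eef_rot: [0.103, -3.138, -0.048]
force: [0.1, 0.1, 0.3]
grip_width: 0.0
finger_force: 0.0
time_s: 46.65
tool_pos: [372.3, -136.0, 379.5]
eef_rot: [0.099, -3.138, -0.048]
force: [0.8, -0.2, 0.2]
grip_width: 0.1
finger_force: 0.0
t 46.65 tip feeder [-246.2 -203.1] z 206.5 yawerr -0.0039 toolz [-0.003  0.031 -1.   ] F feeder [ 0.77 -0.28] 0.16
```

View pics/t3.png

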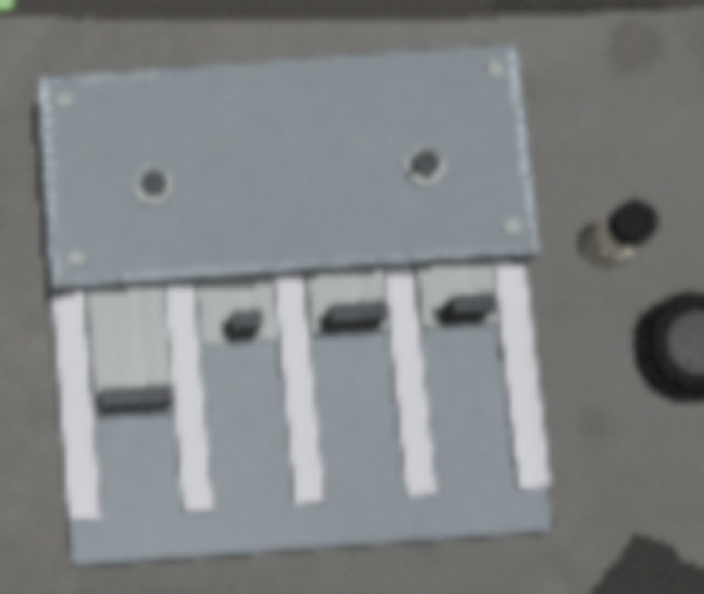

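The 4, 12 and 8 mm tabs are home near the hood mouth at (242,325), (353,318) and (467,310). The 16 mm tab sits at the gate stop at (134,400), and the vial and lens cell are where they were.

```bash
python3 -c "
from cell import robot
print(robot.finish_job())"
```

```text
the job is handed in; nothing more can be done
None
```

The gate is set at 14 mm: the 4, 8 and 12 mm leaves went fully home, the 16 mm leaf stopped on the gate at about 9 N and was left there, and the job is handed in (no verdict was returned).

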